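# Take a warm roll with the tongs

### The arm

A 6-joint arm with a two-finger parallel gripper is mounted at the origin on a cart in front of the work surface, level with it; the furniture and walls round the work are solid. World frame = base frame: x ahead of the robot, y to its left, z up, the work surface at z = 0. Lengths are in mm, angles in rad, forces in N, time in s.
With the tool pointing down it reaches from about 300 to 875 mm from the base axis. Payload 6.4 kg.
Tool frame: the origin (TCP) lies at the very end of the fingers, on their centre line; the grasp point (between the pads) lies 19 mm behind it (ctrl.tcp_to_grasp is the distance from the TCP to the grasp point, in mm); z points along the fingers, y is the line along which they close (so a half turn about z gives the same grasp; the last joint's range is limited). The gripper opens to 88 mm and grips with 3 to 60 N. Pads are 18 mm wide; open, the fingers measure 123 mm over their backs; the gripper's body (75 mm by 187 mm) begins 45 mm behind the grasp point.
Start: joints at [1, 0.181, 1.607, -0, 1.354, -0.206], TCP at [205.128, 537.181, 238.714] pointing down, gripper open.
Joint ranges: [-2.99, 2.99], [-0.89, 2.07], [0.3, 2.58], [-1.14, 4.28], [0, 2.63], [-3.12, 3.12]. Speed limits (rad/s): [2.57, 2.57, 3.01, 3.14, 3.14, 3.14].

### API

Orientations are given as a unit quaternion [x, y, z, w].
In Python, from rig import ctrl gives the robot as it stands.
- The arm moves only by the shell command python3 -m pendant 'ROWS'. ROWS is JSON, a list of rows, each a list of 3 entries, a list of its own where there are three numbers: the opening in per cent of the stroke, from 0 (shut) to 100 (fully open), then the shift along the tool's x, y, z in m, then the turn about the tool's z in rad. A call has 1 to 10 rows; each row is the pose to reach, as a shift and turn from the pose commanded when the call began, along the tool's axes at that moment; what a row does not reach only later rows make up. A row lasts 1/10 s, in which the tool goes at most 50 mm and 8.59 degrees, less where a joint would pass 70% of its speed; a pose out of reach is approached as far as the arm can. A call with a gripper value outside its range is refused whole. The fingers move at their own pace and stop on an object; the grip force is fixed at half the most. Time passes only in rows, so rows that repeat a pose let the fingers close. It gives the time, the measured TCP pose, the force, the opening and the grip force at its end, in the units of the state.
- ctrl.get_obs(): the state, without advancing time (a new reading comes with each control period).
- ctrl.read_camera(name): name is "scene" or "side" or "wrist"; returns the picture (384x512x3 uint8, blue, green, red); there is no depth.
- ctrl.calibration(name): a dict with "camera_matrix" (3x3 intrinsics, pixels), "cam_to_world" (4x4, takes a point from camera to world coordinates); the wrist camera has in their place "hand_eye" (4x4, takes a point from camera to tool coordinates, whose origin is the TCP and whose axes are the flange's). Camera axes: x right, y down, z forward; pixel columns grow to the right and rows downward; lengths in mm; the calibration is good to about 2 mm. A picture is of the moment at which its call begins: read the wrist's pose just before it. calibration takes no time and is no camera call.
- ctrl.close_job(): hands the job in; it is judged then, once.
Trained networks look in the newest picture that a camera, given by its name, has taken for a name from the list of things; names that differ only in an ending like _2 or _b are one class to them, and where a whole thing is asked for, a point or a joint stands for the part that bears it (a point fixed in the world has none). Each returns a list of dicts, best first, with "conf" (0 to 1); they miss things now and then, are a little off and sometimes report something else, mostly with a low value. They report only what shows in the picture. A call takes as long as a camera call. They do not tell look-alikes from the thing itself.
- ctrl.look_for(camera, target): "extent" ([left, top, width, height] in pixels, round what is visible of it).
- ctrl.mark_of(camera, target): "point" ([row, column] in pixels: a listed point, or the origin of a listed thing).
The state is a dict: "time": time; "joint_pos": joint angles; "joint_velocities": joint speeds; "joint_torque": joint torques, N m; "tcp_pos": TCP position; "ee_rot": TCP orientation; "force": force on the tool from outside, world axes, zero at the start; "moment": the same for the moment, N m; "gripper_width": finger opening in mm; "grasp_force": force on a finger pad.
Only numpy, scipy, OpenCV 4.12 (cv2) and the standard library are available. Lean on these libraries where they do the work, as an engineer would, in place of code of your own. Each camera call takes 0.05 s, during which the arm holds its last target. There are 200 camera calls.

### The job

Swing the warming lamp's arm round by its knob, toward yourself, until its shade is well clear of the bread board (roughly a quarter turn). Then pick up the kitchen tongs by their grips, close their jaws on the round roll and lift it at least 15 cm above the board; finish holding it up in the tongs. Touch the roll only with the tongs, and leave the finger roll, the spice jar and the tin where they are.

Things in the scene. Friction and masses are not known exactly. Their poses are not given: they have to be found in the camera images.
- lamp_hinge (a point): Warming lamp: fixed steel foot (90 mm disc) with an upright post; point on the post's vertical axis, 225 mm above the worktop, at mid-height of the swing arm. The arm is a bar 14 mm wide, 12 high, 260 long from the axis to the middle of the dark shade under its end (104 mm across, from 92 mm below to 10 mm above this height).
- lamp_arm (a joint): Swing angle of the lamp arm (rad), 0 to 1.9. At 0 the arm points to the foot's own +y (about world +y, left); it grows as the arm swings toward the robot and at 1.57 points at the robot's side (-x). Starts at 0.22 to 0.42, shade over the board; light friction (under 2 N at the knob), stays where left. From 1.05 on the shade is clear of the board.
- lamp_knob (a point): Upright black knob on top of the lamp arm, a 14 mm thick round pin, 170 mm from the hinge axis. Point: on the pin, 34 mm above the arm's middle line; the pin stands from 6 to 54 mm above that line (so 20 mm above and 28 mm below this point are bare pin).
- board: Wooden bread board 150 x 240 x 22 mm, fixed, long side along its y. Origin: centre of its underside on the worktop.
- round_roll_center (a point): Middle of the round bread roll (half-way up its 42 mm height), the thing to take. Round from above, 46 mm across at its widest, which is 14 to 22 mm above its foot; 50 g, loose, rigid. It stands on the board, beside the finger roll, on either side.
- round_roll: The same round roll; origin at the centre of its underside.
- finger_roll_center (a point): Middle of the finger roll, an oblong roll 90 x 30 x 30 mm lying on the board about along x, about 115 mm beside the round roll. Leave it.
- tongs: Steel kitchen tongs, 120 g, loose, lying on edge: the arms open and close horizontally. Origin: on the underside, below the middle between the grips; x from pivot to jaws, z up. Pivot pin (40 mm high) at x = -100 mm, middle of the jaws x = +99, ends x = +120. At rest sprung open: 85 mm clear between the jaws, 105 mm over them. Jaws 0 to 40 mm high, arms and grips from 8 to 33 mm.
- tongs_grip (a point): Middle between the black grips, 20 mm above the underside; axes as the tongs'. Each grip is 80 mm long (40 either side of this point), 26 mm high; 48 mm over both at rest, 28 closed on the round roll. Squeezing them (5 N at first, 8 N on the roll) closes the jaws, which move twice as far; they spring open. Squeezed to 42 mm over the grips, the tongs can be carried with the jaws 73 mm apart.
- tongs_tips (a point): Point midway between the two jaws at rest, 20 mm above the underside, 99 mm ahead of tongs_grip. It is fixed to the right-hand arm, 43 mm from that arm's jaw, so with the jaws closed on the round roll it lies about 20 mm to the left of the roll's middle.
- tongs_jaw (a joint): How far the tongs are closed (rad): 0 sprung open, about 0.2 closed on the round roll, 0.4 shut.
- spice_jar: Small spice jar, 47 mm across, 98 mm high, loose bystander; origin at the centre of its underside.
- tin: Small tin, 58 mm across, 72 mm high, loose bystander; origin at the centre of its underside.
Not all that is in view belongs to the job. What is shaped like the round_roll but purple is not meant.

How it is judged (in metres and radians):
On the way, in this order (a step that is already met when the one before it is completed fails the run):
1. the lamp arm is swung clear of the board (value of joint lamp_arm above 1.05 rad), for 0.2 s.
2. the round roll is held in the tongs, off the board (contact force between tongs and round_roll above 0.5 N and height (world z) of round_roll_center above 0.06 m and distance between round_roll_center and tongs_tips below 0.045 m), for 0.2 s.
At the end, for the whole second after the job is handed in: Lamp arm at 1.05 rad or more; round roll clamped in the jaws (closed 0.12 to 0.28 rad, roll within 45 mm of the tips point), tongs in the fingers, nothing else carrying the roll, its middle over 0.16 m above the worktop and still (under 5 cm/s) (value of joint lamp_arm above 1.05 rad and height (world z) of round_roll_center above 0.16 m and contact force between tongs and round_roll above 0.5 N and contact force between the fingers and tongs above 1 N and value of joint tongs_jaw between 0.12 and 0.28 rad and distance between round_roll_center and tongs_tips below 0.045 m and contact force between each of the arm, the fingers and round_roll below 0.1 N and contact force between board and tongs below 0.1 N and linear speed of round_roll below 0.05 m/s); the arm keeps its last pose, push and grip.
It fails at once if the robot touches the round roll itself (contact force between any of the fingers, the arm and round_roll above 0.5 N).
It fails at once if the finger roll is disturbed (distance of finger_roll_center from where it was at the start of the episode above 0.03 m).
It fails at once if the spice jar is disturbed (distance of spice_jar from where it was at the start of the episode above 0.03 m).
It fails at once if the tin is disturbed (distance of tin from where it was at the start of the episode above 0.03 m).
It also fails if it takes over 54 s, if anything falls off the work surface, if the arm or the gripper's body presses on something with over 40 N, if the wrist force passes 120 N, or if a joint passes its speed limit or range.

## Working session

There is one attempt and no reset: what is moved stays moved. The work goes in short steps, Python scripts to look and compute and a shell command to move; the robot and the scene stay as the last step left them, time stands still between calls to the robot, and variables do not carry over. Pictures are saved under pics/ and viewed, at most 13 in all, crops included, and the job is handed in when it is done.

```bash
mkdir -p pics; ls; cat > h.py <<'E'
import numpy as np, cv2
from rig import ctrl
from scipy.spatial.transform import Rotation as R
def cam(name):
    c=ctrl.calibration(name); K=np.array(c["camera_matrix"])
    if "cam_to_world" in c: return K,np.array(c["cam_to_world"])
    o=ctrl.get_obs(); T=np.eye(4); T[:3,:3]=R.from_quat(o["ee_rot"]).as_matrix(); T[:3,3]=o["tcp_pos"]
    return K,T@np.array(c["hand_eye"])
def at_z(name,rc,z,KT=None):
    K,T=KT or cam(name); d=T[:3,:3]@np.linalg.inv(K)@[rc[1],rc[0],1]; o=T[:3,3]
    return o+d*(z-o[2])/d[2]
def tri(obs):
    A=np.zeros((3,3));b=np.zeros(3)
    for name,rc in obs:
        K,T=cam(name); d=T[:3,:3]@np.linalg.inv(K)@[rc[1],rc[0],1]; d/=np.linalg.norm(d)
        P=np.eye(3)-np.outer(d,d);A+=P;b+=P@T[:3,3]
    return np.linalg.solve(A,b)
def proj(name,p):
    K,T=cam(name); q=np.linalg.inv(T)@np.append(p,1); u=K@q[:3]; return u[:2]/u[2]
E
python3 - <<'E'
from h import *
ims=[]
for n in ("scene","side"):
    im=ctrl.read_camera(n); cv2.imwrite(f"pics/{n}0.png",im)
    for t,z in [("lamp_hinge",225),("lamp_knob",259),("board",0),("round_roll_center",43),("finger_roll_center",37),("tongs_grip",20),("tongs_tips",20),("tongs",0),("spice_jar",0),("tin",0)]:
        for r in ctrl.mark_of(n,t)[:3]:
            print(n,t,round(r["conf"],2),np.round(r["point"]),np.round(at_z(n,r["point"],z)))
print(ctrl.get_obs())
E
```

```text
pics
scene lamp_hinge 0.69 [179. 330.] [ 556. -302.  225.]
scene lamp_knob 0.84 [176. 284.] [ 499. -145.  259.]
scene spice_jar 0.92 [255. 369.] [ 459. -426.    0.]
side lamp_hinge 0.42 [141. 279.] [ 563. -296.  225.]
side lamp_knob 0.65 [148. 283.] [ 503. -181.  259.]
side board 0.81 [235. 251.] [546. -18.  -0.]
side round_roll_center 0.73 [256. 208.] [596. 186.  43.]
side round_roll_center 0.59 [238. 241.] [544.  67.  43.]
side round_roll_center 0.55 [263. 237.] [500. 182.  43.]
side finger_roll_center 0.76 [221. 254.] [548. -46.  37.]
side tongs_grip 0.76 [294. 225.] [486. 290.  20.]
side tongs_grip 0.35 [298. 224.] [479. 307.  20.]
side tongs_tips 0.75 [290. 190.] [581. 317.  20.]
side tongs 0.91 [300. 222.] [492. 296.   0.]
side tin 0.79 [272. 170.] [688. 255.   0.]
{'time': 1.1, 'joint_pos': array([ 9.99720098e-01,  1.80801531e-01,  1.60698828e+00, -2.17924094e-06,
        1.35379420e+00, -2.06290607e-01]), 'joint_velocities': array([ 0.00058152,  0.00093315,  0.00062013, -0.00044947, -0.00093502,
       -0.00074642]), 'joint_torque': array([ 1.61722546e-04, -4.33836794e+01, -3.42186677e+01,  7.03882333e-02,
        3.07815371e-02, -4.94282051e-05]), 'tcp_pos': array([205.12173976, 537.19146831, 238.71927021]), 'ee_rot': array([1.81382980e-01, 9.83412535e-01, 3.59618020e-06, 2.62253033e-06]), 'force': array([-1.034033  ,  0.37204288, -0.87314966]), 'moment': array([-0.05126465,  0.03713336, -0.01850486]), 'grasp_force': 0.0, 'gripper_width': 88.22483475325907}
```

View pics/scene0.png

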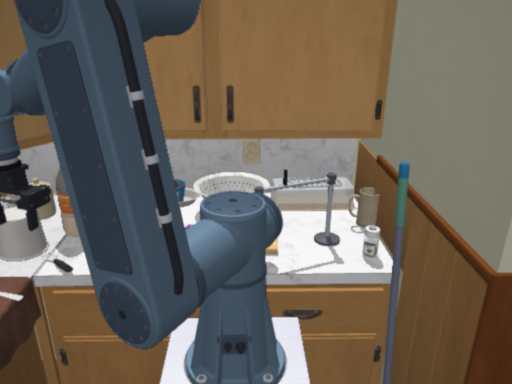

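View pics/side0.png

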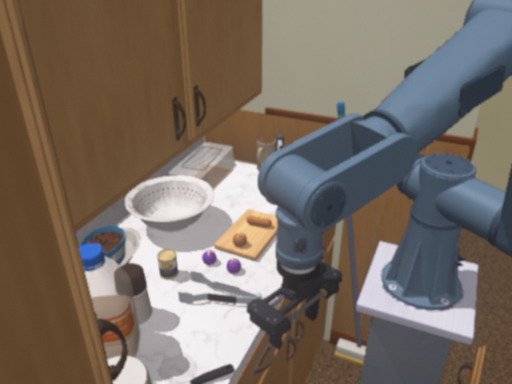

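The side view shows the board at (248,235) with the round roll at (241,239), the finger roll at (258,220), purple decoys at (209,257) and (234,265), the tin at (168,262) and the tongs around (220,295). The scene view shows the lamp post at (330,180) and the knob at (284,176). Hinge to knob comes out at 167 mm against a true 170, so that estimate is good.

```bash
cat >> h.py <<'E'
def delta(p,yaw):
    "tool-frame shift (m) and turn for TCP at p with tool y at world yaw (deg, mod 180)"
    o=ctrl.get_obs(); M=R.from_quat(o["ee_rot"]).as_matrix()
    s=M.T@(np.array(p,float)-o["tcp_pos"])/1000
    cur=np.degrees(np.arctan2(M[1,1],M[0,1])); d=(yaw-cur+90)%180-90
    return np.round(s,4).tolist(), round(-np.radians(d),3), round(cur,1)
E
python3 - <<'E'
from h import *
print(delta([205,537,340],69), delta([450,-60,340],20))
E
```

```text
([0.0, -0.0002, -0.1013], np.float64(0.002), np.float64(69.1)) ([-0.4418, -0.4705, -0.1013], np.float64(0.857), np.float64(69.1))
```

```bash
python3 -m pendant '[[100,[0,0,-0.05],0],[100,[0,0,-0.1],0],[100,[-0.44,-0.47,-0.1],0.857],[100,[-0.44,-0.47,-0.1],0.857],[100,[-0.44,-0.47,-0.1],0.857],[100,[-0.44,-0.47,-0.1],0.857],[100,[-0.44,-0.47,-0.1],0.857],[100,[-0.44,-0.47,-0.1],0.857],[100,[-0.44,-0.47,-0.1],0.857],[100,[-0.44,-0.47,-0.1],0.857]]'; python3 - <<'E'
from h import *
print(delta([450,-60,340],20))
E
```

```text
time: 2.1
tcp_pos: [356.6, 165.0, 339.1]
ee_rot: [0.573, 0.819, 0.0, 0.001]
force: [2.1, 0.1, 0.5]
gripper_width: 88.5
grasp_force: 0.0
([-0.2434, 0.0108, -0.0008], np.float64(0.0), np.float64(20.0))
```

```bash
python3 -m pendant '[[60,[-0.24,0.01,0],0],[60,[-0.24,0.01,0],0],[60,[-0.24,0.01,0],0],[60,[-0.24,0.01,0],0],[60,[-0.24,0.01,0],0],[60,[-0.24,0.01,0],0]]'; python3 - <<'E'
from h import *
for n in ("wrist","scene","side"):
    im=ctrl.read_camera(n); cv2.imwrite(f"pics/{n}1.png",im)
    for t,z in [("lamp_hinge",225),("lamp_knob",259),("board",0),("round_roll_center",43),("finger_roll_center",37),("tongs_grip",20),("tongs_tips",20),("spice_jar",0),("tin",0)]:
        for r in ctrl.mark_of(n,t)[:3]:
            print(n,t,round(r["conf"],2),np.round(r["point"]),np.round(at_z(n,r["point"],z)))
E
```

```text
time: 2.7
tcp_pos: [448.7, -59.4, 338.4]
ee_rot: [0.576, 0.818, -0.001, 0.0]
force: [0.3, 0.2, -0.4]
gripper_width: 53.0
grasp_force: 0.0
wrist lamp_hinge 0.48 [170. 309.] [488. -24. 225.]
wrist lamp_knob 0.63 [310. 272.] [ 498. -146.  259.]
wrist board 0.57 [141. 319.] [543.  -8.   0.]
wrist round_roll_center 0.81 [ 32. 413.] [591. 168.  43.]
wrist round_roll_center 0.71 [  5. 362.] [514. 172.  43.]
wrist round_roll_center 0.55 [ 85. 349.] [541.  79.  43.]
wrist finger_roll_center 0.56 [170. 308.] [536. -52.  37.]
wrist tongs_grip 0.46 [ 90. 352.] [554.  78.  20.]
wrist tongs_tips 0.59 [ 84. 349.] [546.  83.  20.]
wrist tongs_tips 0.54 [138. 320.] [538.  -2.  20.]
wrist spice_jar 0.77 [326. 192.] [ 457. -424.    0.]
scene lamp_hinge 0.77 [180. 329.] [ 547. -297.  225.]
scene lamp_knob 0.59 [174. 285.] [ 515. -150.  259.]
scene tongs_grip 0.55 [248. 148.] [479. 290.  20.]
scene spice_jar 0.94 [254. 371.] [ 468. -434.    0.]
scene tin 0.71 [255. 369.] [ 458. -426.    0.]
side lamp_hinge 0.89 [142. 281.] [ 553. -292.  225.]
side lamp_hinge 0.65 [221. 256.] [429. 207. 225.]
side lamp_knob 0.81 [148. 283.] [ 503. -177.  259.]
side board 0.92 [237. 249.] [546.  -3.   0.]
side round_roll_center 0.77 [262. 237.] [502. 180.  43.]
side round_roll_center 0.73 [238. 239.] [548.  69.  43.]
side round_roll_center 0.67 [258. 207.] [593. 198.  43.]
side finger_roll_center 0.78 [222. 260.] [529. -48.  37.]
side tongs_grip 0.73 [293. 225.] [489. 288.  20.]
side tongs_grip 0.27 [273. 169.] [677. 278.  20.]
side tongs_tips 0.58 [285. 189.] [595. 302.  20.]
side spice_jar 0.91 [183. 316.] [ 455. -448.    0.]
side tin 0.84 [274. 167.] [693. 266.   0.]
```

View pics/wrist1.png

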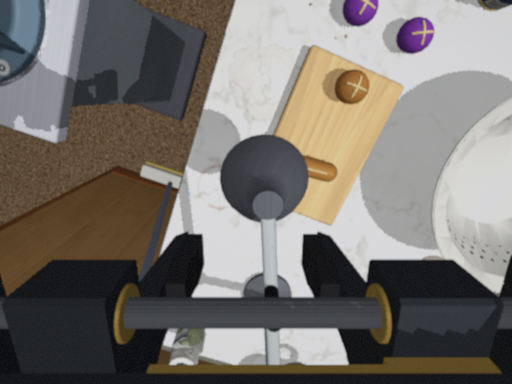

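The wrist view shows the shade at (265,178), the arm running straight down the picture, and the knob at about (272,300). That puts the knob at (498,-146), which agrees with the scene camera.

```bash
python3 - <<'E'
from h import *
print(delta([498.5,-146,340],20),delta([498.5,-146,241],20))
E
```

```text
([-0.1026, 0.0166, -0.0013], np.float64(-0.0), np.float64(20.0)) ([-0.1026, 0.0166, 0.0977], np.float64(-0.0), np.float64(20.0))
```

```bash
python3 -m pendant '[[60,[-0.05,0.008,0],0],[60,[-0.103,0.0166,0],0],[60,[-0.103,0.0166,0],0],[60,[-0.103,0.0166,0.03],0],[60,[-0.103,0.0166,0.065],0],[60,[-0.103,0.0166,0.098],0],[60,[-0.103,0.0166,0.098],0]]'; python3 - <<'E'
from h import *
for n in ("scene","side"):
    im=ctrl.read_camera(n)
    cv2.imwrite(f"pics/{n}2.png",im)
im=cv2.imread("pics/scene2.png")[120:270,210:410]; cv2.imwrite("pics/c2.png",cv2.resize(im,None,fx=4,fy=4,interpolation=2))
E
```

```text
time: 4.9
tcp_pos: [495.7, -144.5, 236.0]
ee_rot: [0.574, 0.819, -0.0, -0.005]
force: [-0.6, -0.2, -0.7]
gripper_width: 52.8
grasp_force: 0.0
```

View pics/c2.png

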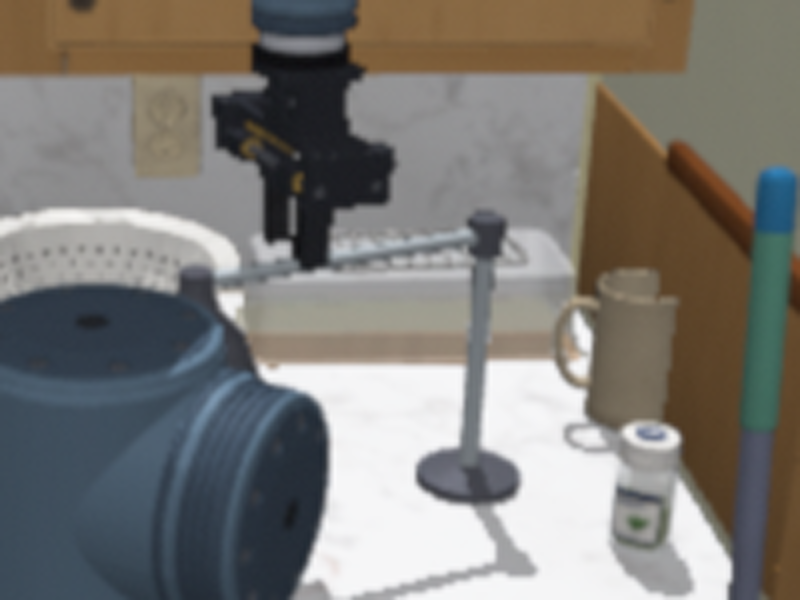

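The fingers straddle the arm at the knob, with the near finger hiding the pin. Next I close on it.

```bash
python3 -m pendant '[[10,[0,0,-0.003],0],[10,[0,0,-0.003],0],[10,[0,0,-0.003],0],[10,[0,0,-0.003],0],[10,[0,0,-0.003],0],[10,[0,0,-0.003],0]]'; python3 - <<'E'
from h import *
o=ctrl.get_obs();print(o["force"],o["tcp_pos"])
H=np.array([556,-303]);k=o["tcp_pos"][:2];v=k-H
print(np.hypot(*v), np.arctan2(-v[0],v[1]))
th0=np.arctan2(-v[0],v[1])
for d in np.arange(0.1,1.11,.1):
    t=th0+d;p=H+170*np.array([-np.sin(t),np.cos(t)])+ (v-170*v/np.hypot(*v))*(1-d/1.1)
    print(round(t,2),delta([*p,239],20+np.degrees(d)))
E
```

```text
time: 5.6
tcp_pos: [498.8, -146.4, 244.1]
ee_rot: [0.574, 0.819, 0.0, 0.0]
force: [-0.6, 0.1, 1.1]
gripper_width: 13.0
grasp_force: 30.0
[-0.59294514  0.09057218  1.09257977] [ 498.75536187 -146.41361626  244.06234131]
166.7220566317928 0.3504853788610243
0.45 ([-0.0006, -0.017, 0.0051], np.float64(-0.1), np.float64(20.0))
0.55 ([-0.0028, -0.0338, 0.0051], np.float64(-0.2), np.float64(20.0))
0.65 ([-0.0068, -0.0502, 0.005], np.float64(-0.3), np.float64(20.0))
0.75 ([-0.0123, -0.0662, 0.005], np.float64(-0.4), np.float64(20.0))
0.85 ([-0.0194, -0.0815, 0.005], np.float64(-0.5), np.float64(20.0))
0.95 ([-0.028, -0.0959, 0.005], np.float64(-0.6), np.float64(20.0))
1.05 ([-0.0381, -0.1095, 0.005], np.float64(-0.7), np.float64(20.0))
1.15 ([-0.0494, -0.1219, 0.005], np.float64(-0.8), np.float64(20.0))
1.25 ([-0.0618, -0.1331, 0.005], np.float64(-0.9), np.float64(20.0))
1.35 ([-0.0754, -0.1429, 0.005], np.float64(-1.0), np.float64(20.0))
1.45 ([-0.0898, -0.1514, 0.005], np.float64(-1.1), np.float64(20.0))
```

```bash
python3 -m pendant '[[10,[-0.0006,-0.017,0],-0.1],[10,[-0.0028,-0.034,0],-0.2],[10,[-0.007,-0.05,0],-0.3],[10,[-0.0123,-0.066,0],-0.4],[10,[-0.0194,-0.0815,0],-0.5]]'
```

```text
time: 6.1
tcp_pos: [431.3, -196.1, 244.1]
ee_rot: [0.352, 0.936, -0.002, 0.005]
force: [21.5, -16.6, -16.6]
gripper_width: 13.0
grasp_force: 30.0
```

```bash
python3 - <<'E'
from h import *
o=ctrl.get_obs();print(o["force"],o["tcp_pos"],o["joint_pos"])
H=np.array([556,-303]);v=o["tcp_pos"][:2]-H
th=np.arctan2(-v[0],v[1]);print(np.hypot(*v),th)
for t in np.arange(0.9,1.46,.1):
    p=H+np.hypot(*v)*np.array([-np.sin(t),np.cos(t)])
    print(round(t,2),delta([*p,o["tcp_pos"][2]],np.degrees(t)))
E
```

```text
[ 21.52869055 -16.58746559 -16.62353092] [ 431.26291582 -196.07199537  244.10181766] [-6.77783166e-01 -6.47068476e-02  1.85428088e+00 -3.36714911e-04
  1.34063923e+00 -1.52981892e+00]
164.2952779106978 0.8621215130826022
0.9 ([-0.0002, -0.0062, 0.0], np.float64(-0.048), np.float64(48.8))
1.0 ([-0.0018, -0.0226, 0.0], np.float64(-0.148), np.float64(48.8))
1.1 ([-0.005, -0.0387, 0.0001], np.float64(-0.248), np.float64(48.8))
1.2 ([-0.0098, -0.0544, 0.0001], np.float64(-0.348), np.float64(48.8))
1.3 ([-0.0162, -0.0695, 0.0002], np.float64(-0.448), np.float64(48.8))
1.4 ([-0.024, -0.0839, 0.0003], np.float64(-0.548), np.float64(48.8))
```

The force points toward the hinge, so my radius is slightly too large. I'll loosen the fingers to a hook around the pin and go on.

```bash
python3 -m pendant '[[22,[0.002,-0.005,0],-0.05],[22,[0.002,-0.0226,0],-0.15],[22,[-0.002,-0.0387,0],-0.25],[22,[-0.006,-0.0544,0],-0.35],[22,[-0.013,-0.0695,0],-0.45],[22,[-0.021,-0.084,0],-0.55],[22,[-0.021,-0.084,0],-0.55],[22,[-0.021,-0.084,0],-0.55],[22,[-0.021,-0.084,0],-0.55]]'; python3 - <<'E'
from h import *
o=ctrl.get_obs();print(o["force"])
H=np.array([556,-303]);v=o["tcp_pos"][:2]-H
print(np.hypot(*v),np.arctan2(-v[0],v[1]))
for n in ("scene","side"):
    cv2.imwrite(f"pics/{n}3.png",ctrl.read_camera(n))
    for t,z in [("lamp_hinge",225),("lamp_knob",259)]:
        for r in ctrl.mark_of(n,t)[:2]:
            print(n,t,round(r["conf"],2),np.round(r["point"]),np.round(at_z(n,r["point"],z)))
E
```

```text
time: 7.0
tcp_pos: [389.0, -268.9, 243.6]
ee_rot: [0.087, 0.996, 0.0, -0.0]
force: [-0.8, -0.8, 0.7]
gripper_width: 19.3
grasp_force: 0.5
[-0.84983767 -0.7645692   0.66633561]
170.48827081910653 1.3694969908956665
scene lamp_hinge 0.94 [178. 331.] [ 568. -306.  225.]
scene lamp_knob 0.69 [186. 329.] [ 405. -269.  259.]
side lamp_hinge 0.73 [140. 281.] [ 556. -303.  225.]
side lamp_knob 0.88 [140. 322.] [ 401. -288.  259.]
```

View pics/scene3.png

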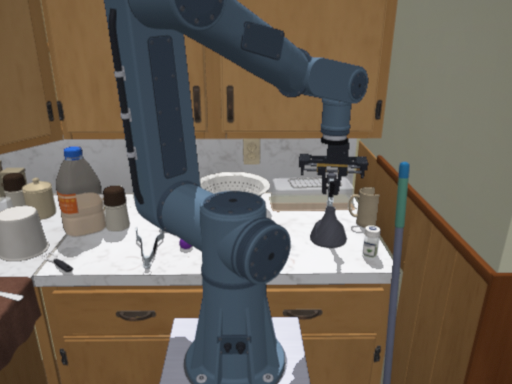

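The shade now hangs at (328,220) with the arm pointing at the robot, about 1.37 rad and well clear of the board. Next I lift off and go over the tongs.

```bash
python3 - <<'E'
from h import *
print(delta([425,250,350],100))
E
```

```text
([0.0533, 0.5175, -0.1062], np.float64(-0.346), np.float64(80.2))
```

```bash
python3 -m pendant '[[60,[0,0,0],0],[60,[0,0,0],0],[60,[0,0,-0.03],0],[60,[0,0,-0.07],0],[60,[0,0,-0.106],0],[60,[0.053,0.5175,-0.106],-0.346],[60,[0.053,0.5175,-0.106],-0.346],[60,[0.053,0.5175,-0.106],-0.346],[60,[0.053,0.5175,-0.106],-0.346],[60,[0.053,0.5175,-0.106],-0.346]]'; python3 - <<'E'
from h import *
print(delta([425,250,350],100))
E
```

```text
time: 8.3
tcp_pos: [406.1, -18.2, 350.0]
ee_rot: [-0.087, 0.996, -0.0, 0.001]
force: [1.1, 0.5, -0.1]
gripper_width: 53.1
grasp_force: 0.0
([-0.0649, 0.2609, -0.0], np.float64(-0.001), np.float64(99.9))
```

```bash
python3 -m pendant '[[85,[-0.065,0.26,0],0],[85,[-0.065,0.26,0],0],[85,[-0.065,0.26,0],0],[85,[-0.065,0.26,0],0],[85,[-0.065,0.26,0],0],[85,[-0.065,0.26,0],0],[85,[-0.065,0.26,0],0]]'; python3 - <<'E'
from h import *
for n in ("wrist","side","scene"):
    im=ctrl.read_camera(n); cv2.imwrite(f"pics/{n}4.png",im)
    for t,z in [("board",0),("round_roll_center",43),("finger_roll_center",37),("tongs_grip",20),("tongs_tips",20),("tongs",0),("tin",0),("lamp_knob",259)]:
        for r in ctrl.mark_of(n,t)[:3]:
            print(n,t,round(r["conf"],2),np.round(r["point"]),np.round(at_z(n,r["point"],z)))
E
```

```text
time: 9.0
tcp_pos: [424.8, 249.8, 349.4]
ee_rot: [-0.089, 0.996, 0.0, -0.0]
force: [0.0, -0.2, 0.1]
gripper_width: 74.8
grasp_force: 0.0
wrist board 0.55 [188.  88.] [545. -17.   0.]
wrist round_roll_center 0.91 [208. 128.] [549.  67.  43.]
wrist finger_roll_center 0.95 [189.  51.] [541. -58.  37.]
wrist tongs_grip 0.58 [192. 270.] [492. 287.  20.]
wrist tongs 0.72 [190. 269.] [495. 288.   0.]
wrist tin 0.91 [286. 233.] [695. 255.   0.]
side board 0.6 [234. 251.] [547. -21.   0.]
side board 0.54 [219. 255.] [ 573. -112.    0.]
side board 0.52 [288. 190.] [601. 291.  -0.]
side round_roll_center 0.58 [268. 236.] [493. 205.  43.]
side round_roll_center 0.49 [238. 236.] [557.  74.  43.]
side round_roll_center 0.45 [256. 208.] [595. 185.  43.]
side finger_roll_center 0.71 [222. 259.] [532. -48.  37.]
side tongs_grip 0.77 [294. 224.] [490. 292.  20.]
side tongs_tips 0.64 [286. 195.] [579. 297.  20.]
side tongs 0.72 [299. 224.] [489. 292.   0.]
side tongs 0.67 [141. 281.] [ 731. -770.    0.]
side tin 0.73 [275. 168.] [689. 270.   0.]
side lamp_knob 0.8 [142. 325.] [ 390. -279.  259.]
scene tin 0.6 [228. 169.] [659. 249.   0.]
scene lamp_knob 0.73 [187. 330.] [ 401. -272.  259.]
```

View pics/wrist4.png

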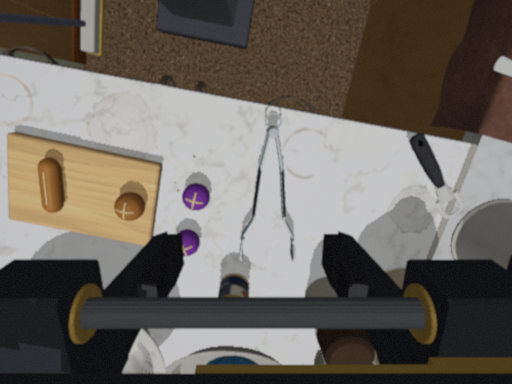

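The wrist view shows the pivot at (272,118) and the jaw ends at (241,255) and (292,256), with the grips between them. The roll is at (128,206), and the purple decoys are at (195,197) and (188,243).

```bash
python3 - <<'E'
from h import *
P=at_z("wrist",[119,272.5],35)
a=at_z("wrist",[255,241.5],30);b=at_z("wrist",[256,292.5],30)
m=(a+b)/2;d=m-P;L=np.hypot(*d[:2]);u=d/L
print(P,a,b,np.hypot(*(a-b)[:2]),L,np.degrees(np.arctan2(d[1],d[0])),P+u*100,P+u*199)
for rc in ([192,270],):print(at_z("wrist",rc,20))
# dark grips
im=cv2.imread("pics/wrist4.png")[100:265,225:310]; cv2.imwrite("pics/c4.png",cv2.resize(im,None,fx=6.5,fy=3.6*1.0,interpolation=2) if 0 else cv2.resize(im,None,fx=3.6,fy=3.6,interpolation=2))
E
```

```text
[374.70984179 268.60730662  35.        ] [609.22574542 260.42041341  30.        ] [595.88113485 347.70160247  30.        ] 88.29543927248801 230.58549442664008 8.844604675907036 [473.52074007 283.98281904  32.83160688] [571.34352936 299.20457632  30.68489769]
[491.47158276 288.3384718   20.        ]
```

View pics/c4.png

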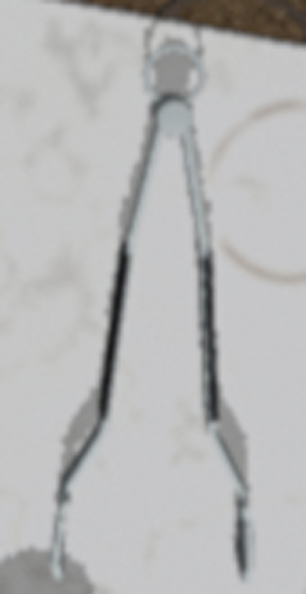

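```bash
python3 - <<'E'
from h import *
c=lambda x,y,z: at_z("wrist",[100+y/3.6,225+x/3.6],z)
P=c(172,116,40);a=c(58,575,20);b=c(245,573,20);G=(c(114,330,24)+c(210,337,24))/2
m=(a+b)/2;d=m-P;u=d/np.hypot(*d[:2])
print(P,a,b,G,np.hypot(*d[:2]),np.degrees(np.arctan2(d[1],d[0])),P+u*100,P+u*199)
yaw=np.degrees(np.arctan2(d[1],d[0]))
g=[488,287]
print(delta([*g,100],90+yaw),delta([*g,5],90+yaw))
E
```

```text
[393.13824127 272.32666133  40.        ] [624.27161702 261.85309177  20.        ] [607.23390281 352.47501854  20.        ] [491.33433247 288.10721332  24.        ] 225.32391777575515 8.894194427294153 [491.93579496 287.78768925  31.12388947] [589.74537312 303.09410688  22.33654004]
([-0.0686, 0.0282, 0.2497], np.float64(0.019), np.float64(100.0)) ([-0.0686, 0.0282, 0.3447], np.float64(0.019), np.float64(100.0))
```

```bash
python3 - <<'E'
from h import *
print(delta([491,288,100],98.9))
E
python3 -m pendant '[[100,[-0.071,0.028,0.06],0.019],[100,[-0.071,0.028,0.1],0.019],[100,[-0.071,0.028,0.15],0.019],[100,[-0.071,0.028,0.2],0.019],[100,[-0.071,0.028,0.24],0.019],[100,[-0.071,0.028,0.24],0.019]]'
python3 - <<'E'
from h import *
im=ctrl.read_camera("wrist"); cv2.imwrite("pics/wrist5.png",im)
for t in ("tongs_grip","tongs_tips","tongs"):
    for r in ctrl.mark_of("wrist",t)[:2]: print(t,r,at_z("wrist",r["point"],20))
print(delta([491,288,4],98.9))
E
```

```text
([-0.0718, 0.0286, 0.2497], np.float64(0.019), np.float64(100.0))
time: 10.95
tcp_pos: [486.7, 286.0, 103.7]
ee_rot: [-0.077, 0.997, -0.001, -0.004]
force: [-0.8, -0.2, 0.2]
gripper_width: 88.0
grasp_force: 0.0
([-0.0001, 0.0006, 0.1064], np.float64(-0.0), np.float64(98.9))
```

View pics/wrist5.png

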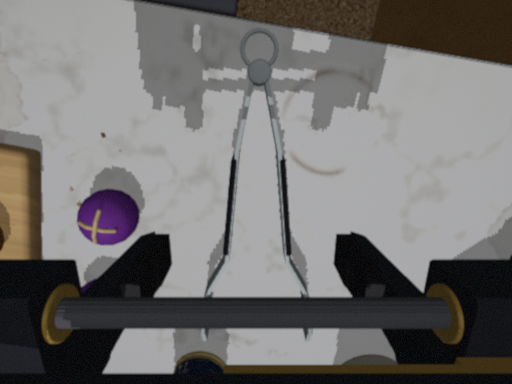

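The grips show as dark bars from (236,158) to (227,254) and from (282,158) to (289,254). The pivot is at (260,72).

```bash
python3 - <<'E'
from h import *
f=lambda x,y,z: at_z("wrist",[y,x],z)
print(ctrl.get_obs()["tcp_pos"])
for z in (20,33):
    a=(f(236,158,z)+f(282,158,z))/2;b=(f(227,254,z)+f(289,254,z))/2
    print(z,a,b,(a+b)/2,np.hypot(*(a-b)[:2]))
P=f(260,72,40);G=(a+b)/2;d=G-P;print(P,np.hypot(*d[:2]),np.degrees(np.arctan2(d[1],d[0])))
print(delta([491,288,4],98.9),delta([G[0],G[1],4],98.9))
E
```

```text
[490.89125886 287.40616305 110.36075442]
20 [458.35038395 287.36505903  20.        ] [542.6687764 300.222531   20.       ] [500.50958017 293.79379502  20.        ] 85.29305887156667
33 [455.83116867 286.67217901  33.        ] [535.5112524  298.82236846  33.        ] [495.67121053 292.74727373  33.        ] 80.60113427144645
[397.10535581 277.62111389  40.        ] 99.7197494429253 8.724686031404412
([-0.0001, 0.0006, 0.1064], np.float64(-0.0), np.float64(98.9)) ([-0.0055, 0.0045, 0.1064], np.float64(-0.0), np.float64(98.9))
```

```bash
python3 -m pendant '[[100,[-0.0005,0.002,0.04],0],[100,[-0.0005,0.002,0.08],0],[100,[-0.0005,0.002,0.1],0],[100,[-0.0005,0.002,0.106],0],[100,[-0.0005,0.002,0.106],0],[47,[-0.0005,0.002,0.106],0],[47,[-0.0005,0.002,0.106],0],[47,[-0.0005,0.002,0.106],0],[47,[-0.0005,0.002,0.106],0],[47,[-0.0005,0.002,0.106],0]]'; python3 -m pendant '[[47,[0,0,0],0],[47,[0,0,0],0]]'
```

```text
time: 12.15
tcp_pos: [490.8, 289.4, 4.1]
ee_rot: [-0.078, 0.997, 0.0, 0.0]
force: [-0.2, 1.0, 0.6]
gripper_width: 50.0
grasp_force: 0.6
time: 12.35
tcp_pos: [490.9, 289.5, 4.1]
ee_rot: [-0.078, 0.997, 0.0, 0.0]
force: [-0.2, 1.7, 3.3]
gripper_width: 41.7
grasp_force: 7.5
```

```bash
python3 -m pendant '[[47,[0,0,-0.01],0],[47,[0,0,-0.03],0],[47,[0,0,-0.06],0],[47,[0,0,-0.1],0],[47,[0,0,-0.14],0],[47,[0,0,-0.18],0],[47,[0,0,-0.2],0],[47,[0,0,-0.2],0],[47,[0,0,-0.2],0]]'; python3 - <<'E'
from h import *
for n in ("wrist","side","scene"):
    o=ctrl.get_obs(); KT=cam(n)
    im=ctrl.read_camera(n); cv2.imwrite(f"pics/{n}6.png",im)
    for t,z in [("board",0),("round_roll_center",43),("finger_roll_center",37),("tongs_grip",225),("tongs_tips",225)]:
        for r in ctrl.mark_of(n,t)[:3]:
            print(n,t,round(r["conf"],2),np.round(r["point"]),np.round(at_z(n,r["point"],z,KT)))
E
```

```text
time: 13.25
tcp_pos: [490.1, 289.1, 203.2]
ee_rot: [-0.078, 0.997, -0.0, -0.0]
force: [0.6, -0.0, -1.2]
gripper_width: 41.7
grasp_force: 5.6
wrist round_roll_center 0.97 [196.  43.] [546.  72.  43.]
wrist round_roll_center 0.76 [180. 147.] [512. 180.  43.]
wrist round_roll_center 0.71 [248. 135.] [594. 171.  43.]
wrist finger_roll_center 0.37 [302. 208.] [658. 260.  37.]
side board 0.87 [236. 252.] [542. -14.  -0.]
side board 0.5 [245. 225.] [602.  67.  -0.]
side round_roll_center 0.69 [266. 236.] [498. 194.  43.]
side round_roll_center 0.59 [258. 210.] [584. 194.  43.]
side finger_roll_center 0.78 [221. 256.] [543. -52.  37.]
side tongs_grip 0.78 [233. 222.] [487. 292. 225.]
side tongs_tips 0.62 [229. 188.] [574. 310. 225.]
scene board 0.48 [227. 170.] [670. 246.   0.]
scene round_roll_center 0.69 [189. 333.] [ 932. -398.   43.]
scene tongs_grip 0.5 [187. 140.] [493. 298. 225.]
scene tongs_tips 0.57 [178. 141.] [576. 313. 225.]
```

View pics/wrist6.png

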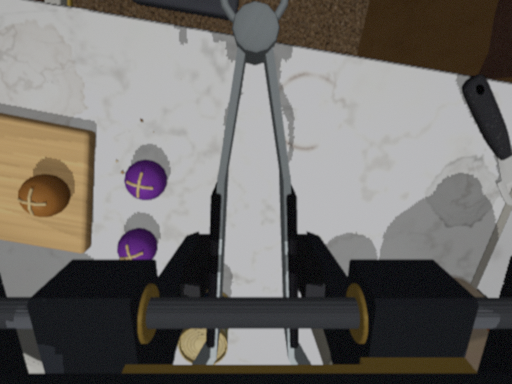

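The tongs are held level and symmetric: pivot at (256,27), arms even on both sides. The roll at (43,196) gives (546,72), in line with the earlier readings.

```bash
python3 - <<'E'
from h import *
P=at_z("wrist",[27,256],239);o=ctrl.get_obs()["tcp_pos"];d=o-P
print(P,np.hypot(*d[:2]),np.degrees(np.arctan2(d[1],d[0])))
print(delta([448,70,203],90),delta([448,70,95],90))
E
```

```text
[391.01933964 274.57902921 239.        ] 100.64183266830267 8.38699451807632
([0.076, -0.21, 0.0008], np.float64(0.155), np.float64(98.9)) ([0.076, -0.21, 0.1088], np.float64(0.155), np.float64(98.9))
```

```bash
python3 -m pendant '[[47,[0.01,-0.03,0],0.05],[47,[0.024,-0.065,0],0.1],[47,[0.04,-0.11,0],0.155],[47,[0.055,-0.15,0],0.155],[47,[0.07,-0.19,0],0.155],[47,[0.076,-0.21,0],0.155],[47,[0.076,-0.21,0.04],0.155],[47,[0.076,-0.21,0.075],0.155],[47,[0.076,-0.21,0.1],0.155],[47,[0.076,-0.21,0.1],0.155]]'; python3 - <<'E'
from h import *
for i in range(2):
  for n in ("wrist","side","scene"):
    KT=cam(n); im=ctrl.read_camera(n); cv2.imwrite(f"pics/{n}7.png",im)
    for t,z in [("round_roll_center",43),("finger_roll_center",37),("tongs_grip",120),("tongs_tips",120)]:
        for r in ctrl.mark_of(n,t)[:3]:
            print(n,t,round(r["conf"],2),np.round(r["point"]),np.round(at_z(n,r["point"],z,KT)))
print(ctrl.get_obs()["tcp_pos"],ctrl.get_obs()["gripper_width"],delta([448,70,32],90))
im=cv2.imread("pics/side7.png")[190:310,160:310]; a=cv2.resize(im,None,fx=4,fy=4,interpolation=2)
cv2.imwrite("pics/c7.png",a)
E
```

```text
time: 15.15
tcp_pos: [445.1, 70.1, 100.7]
ee_rot: [0.0, 1.0, 0.0, -0.003]
force: [-0.4, 0.1, -0.8]
gripper_width: 41.6
grasp_force: 5.6
wrist round_roll_center 0.95 [328. 256.] [547.  73.  43.]
side round_roll_center 0.7 [258. 208.] [591. 194.  43.]
side round_roll_center 0.52 [265. 236.] [499. 191.  43.]
side round_roll_center 0.47 [240. 238.] [549.  78.  43.]
side finger_roll_center 0.72 [140. 320.] [ 544. -771.   37.]
side tongs_grip 0.78 [223. 268.] [457.  57. 120.]
side tongs_grip 0.16 [239. 239.] [500. 167. 120.]
side tongs_tips 0.84 [219. 240.] [541.  73. 120.]
wrist round_roll_center 0.97 [321. 254.] [547.  71.  43.]
side round_roll_center 0.71 [266. 235.] [502. 196.  43.]
side finger_roll_center 0.2 [245. 236.] [545.  97.  37.]
side tongs_grip 0.67 [228. 269.] [442.  80. 120.]
side tongs_grip 0.42 [141. 323.] [ 480. -588.  120.]
side tongs_grip 0.2 [218. 240.] [546.  66. 120.]
[447.91934057  70.03942966 103.70710117] 41.48403731191661 ([-0.0001, -0.0, 0.0717], np.float64(0.0), np.float64(90.0))
```

View pics/c7.png

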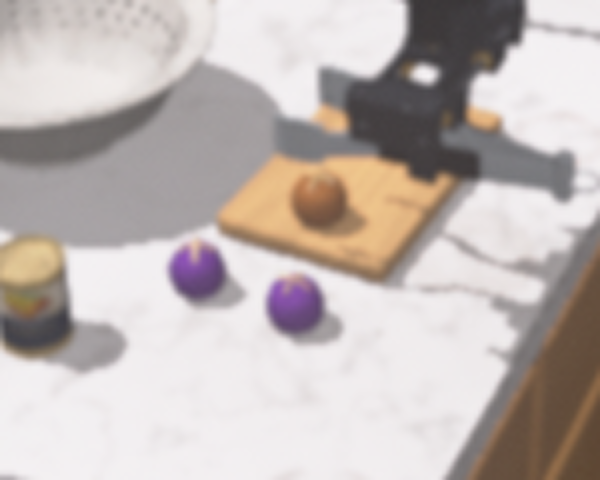

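The jaws at crop (300,95–135) sit above and around the roll at (320,200). The wrist camera gives the roll at (547,71–72), centred, so I descend.

```bash
python3 -m pendant '[[47,[0,0.0015,0.02],0],[47,[0,0.0015,0.035],0],[47,[0,0.0015,0.05],0],[47,[0,0.0015,0.06],0],[47,[0,0.0015,0.068],0],[47,[0,0.0015,0.071],0],[47,[0,0.0015,0.071],0],[47,[0,0.0015,0.071],0]]'; python3 - <<'E'
from h import *
KT=cam("wrist");im=ctrl.read_camera("wrist"); cv2.imwrite("pics/wrist8.png",im)
for r in ctrl.mark_of("wrist","round_roll_center")[:2]: print(r,at_z("wrist",r["point"],43,KT))
o=ctrl.get_obs();print(o["force"],o["tcp_pos"])
E
```

```text
time: 17.45
tcp_pos: [448.4, 71.5, 33.1]
ee_rot: [-0.0, 1.0, -0.0, 0.0]
force: [-0.5, 0.1, -1.2]
gripper_width: 41.0
grasp_force: 5.6
[-0.24955278 -0.89670179 -1.8232063 ] [448.45418259  71.51125133  33.26399395]
```

View pics/wrist8.png

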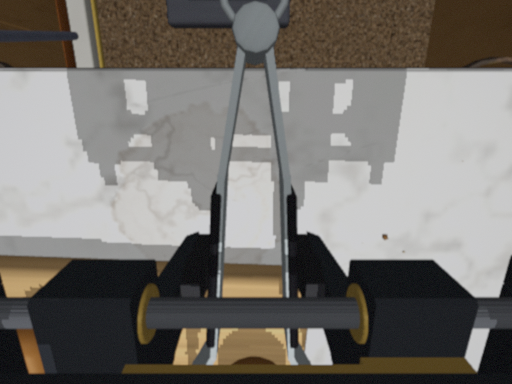

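The roll's top edge shows at (255,365), midway between the jaws at (207,355) and (300,355). I close slowly.

```bash
python3 -m pendant '[[43,[0,0,0],0],[40,[0,0,0],0],[37,[0,0,0],0],[34,[0,0,0],0],[31,[0,0,0],0],[28,[0,0,0],0],[25,[0,0,0],0],[25,[0,0,0],0],[25,[0,0,0],0]]'; python3 -m pendant '[[25,[0,0,0],0],[25,[0,0,0],0],[25,[0,0,-0.003],0],[25,[0,0,-0.01],0],[25,[0,0,-0.02],0],[25,[0,0,-0.03],0]]'
```

```text
time: 18.45
tcp_pos: [447.9, 71.6, 32.7]
ee_rot: [-0.0, 1.0, -0.0, 0.0]
force: [0.0, -0.1, -0.5]
gripper_width: 27.7
grasp_force: 30.0
time: 19.05
tcp_pos: [448.0, 71.5, 63.7]
ee_rot: [-0.0, 1.0, -0.0, 0.0]
force: [0.0, 0.4, -2.5]
gripper_width: 27.4
grasp_force: 30.0
```

```bash
python3 -m pendant '[[25,[0,0,-0.015],0],[25,[0,0,-0.04],0],[25,[0,0,-0.07],0],[25,[0,0,-0.1],0],[25,[0,0,-0.13],0],[25,[0,0,-0.155],0],[25,[0,0,-0.17],0],[25,[0,0,-0.175],0],[25,[0,0,-0.175],0],[25,[0,0,-0.175],0]]'; python3 -m pendant '[[25,[0,0,0],0],[25,[0,0,0],0],[25,[0,0,0],0],[25,[0,0,0],0],[25,[0,0,0],0]]'; python3 - <<'E'
from h import *
im=ctrl.read_camera("side")
cv2.imwrite("pics/c9.png",cv2.resize(im[130:310,160:380],None,fx=3,fy=3,interpolation=2))
E
```

```text
time: 20.05
tcp_pos: [447.3, 71.6, 237.0]
ee_rot: [-0.0, 1.0, 0.0, -0.001]
force: [-0.7, -0.7, -2.6]
gripper_width: 27.3
grasp_force: 30.0
time: 20.55
tcp_pos: [447.9, 71.5, 237.6]
ee_rot: [-0.0, 1.0, 0.0, -0.0]
force: [-0.0, -0.6, -1.3]
gripper_width: 27.6
grasp_force: 30.0
```

View pics/c9.png

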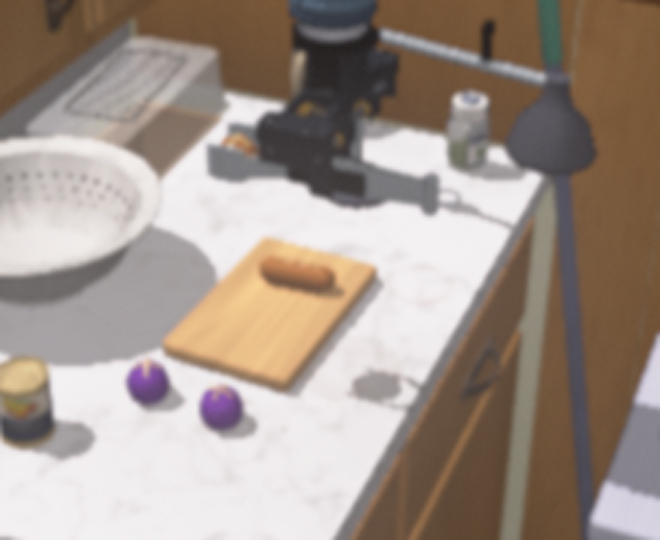

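The round roll is clamped in the raised jaws at crop (240,142). The board holds only the finger roll at (297,272), and the lamp arm is swung clear, with its shade at (552,135).

```bash
python3 -c "
from rig import ctrl
print(ctrl.close_job())"
```

```text
the job is handed in; nothing more can be done
None
```

I handed the job in at about 20.6 s with the lamp arm swung clear (about 1.37 rad) and the round roll held in the tongs about 25 cm above the worktop; `close_job` gave no verdict, so the result is not confirmed.

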